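# Release the work holder's arm from its ball and hold it up

## Task

Free the bangle in the jeweller's work holder: turn the black keeper knob clockwise until it clicks past its detent and its brass finger is off the arm, then pull the red spring latch sideways, away from the knob's side, and lift the arm's socket about 10 cm up off the ball. Finish while still holding the arm raised and still, with the bangle and everything else on the bench left where it is, so that I can take the bangle out.

Things in the scene. Friction and masses are not known exactly. Their poses are not given: they have to be found in the camera images.
- fixture: work holder, bolted down: grey base plate 300 (x) x 170 (y) x 12 mm; origin under its centre, z up. x runs along the arm from the ball post (x -100 mm, robot's end) to the hinge (x +100 mm); +y is the way the latch is pulled. 'Local' below means this frame. Hinge cheeks rise to z 84 mm, the pin pod behind the knob to 88 mm
- press_arm: hinged aluminium arm (the tongue), 195 x 40 x 14 mm, about 0.4 kg, level at local z 70 mm when down; a brass socket (44 mm diameter, top at z 82 mm) at its free end sits over the ball. Origin on the hinge axis; pitch 0 down, grows to 0.9 rad as the free end rises. Swings freely and falls if let go
- coupler (a point): centre of the lower rim of the arm's brass socket, 200 mm from the hinge; local (-100, 0, 54) mm when the arm is down; rises with the arm
- press_hinge (a point): middle of the hinge axis, which runs along the fixture's y; local (100, 0, 70) mm
- ball (a point): centre of the 26 mm steel ball on its post, local (-100, 0, 63) mm; the latch hooks beneath its 28 mm collar
- latch (a joint): travel of the spring latch on the arm, m: 0 sprung shut, grows as pulled along the fixture's +y, stop at 0.016. Below about 0.008 its tooth hooks under the ball's collar and the arm cannot rise (1.5 mm play). Spring pulls it shut with 7 N at 0, 12.6 N at the stop. It rides on the arm: its paddle also lifts the arm
- latch_grip (a point): where to take the latch: on its upright red paddle, 12 mm thick along the fixture's y, 20 mm along x; 18 mm below its top, 35 mm above the slide it stands on. Local (-100, 0, 125) mm with arm down and latch shut. The paddle tips with the arm; pads closing along the fixture's y let it turn between them
- knob (a joint): angle of the keeper knob, rad, growing clockwise seen from above, 0 to 0.3 at the start. At 0 its 42 mm brass finger points along the fixture's +y, over the arm, and blocks it until about 0.8. A spring pin resists from 0.63, hardest (0.12 N m) just before its peak at 0.9; clicked past at 1.17; end stop 1.5. Stays where left
- knob_grip (a point): where to take the knob: on its vertical axis, local (25, -58, 114.5) mm, 16 mm below the top of the black bar, 24 mm above the brass hub. The bar is 12 mm thick, 36 mm long, 40 mm tall, its length in line with the brass finger: along the fixture's y at knob angle 0, turning clockwise with it
- bracelet: plain silver bangle, loose, 60 mm outside diameter, 18 mm high, lying on the oak pad under the arm; origin at its underside centre
- wax_tin: small brass tin, 36 mm diameter, 22 mm high, loose on the work holder's base plate; origin at its underside centre
- jar: amber glass jar, 60 mm diameter, 75 mm high, loose on the bench; origin at its underside centre
- dish: white porcelain bowl, 90 mm rim diameter, 35 mm high, loose on the bench; origin at its underside centre
- bur_block: wooden block 70 x 70 x 30 mm with nine thin burs standing in it (60 mm high in all), loose; origin at its underside centre
- bench_block: square steel bench block 84 x 84 x 26 mm on a rubber foot, loose; origin at its underside centre
- handpiece: navy blue rotary handpiece, 175 mm long, 27 mm thick, lying on the bench along its x axis; origin under its middle
- hammer: chasing hammer, 220 mm long, lying on the bench along its x axis; origin at its underside

How it is judged:
By the outcome, as a careful person would: the job done as asked, in the order asked, and still so for the second after the job is handed in, while the arm keeps its last pose, push and grip.
It also fails if it takes over 48 s, if anything falls off the work surface, if the arm or the gripper's body presses on something with over 40 N, if the wrist force passes 120 N, or if a joint passes its speed limit or range.

## Robot

A 6-joint arm with a two-finger parallel gripper is mounted at the origin on the work surface. World frame = base frame: x ahead of the robot, y to its left, z up, the work surface at z = 0. Lengths are in m, angles in rad, forces in N, time in s.
With the tool pointing down it reaches from about 0.275 to 0.75 m from the base axis. Payload 10.2 kg.
Tool frame: the origin (TCP) lies at the very end of the fingers, on their centre line; the grasp point (between the pads) lies 19 mm behind it (robot.tcp_to_grasp is the distance from the TCP to the grasp point, in m); z points along the fingers, y is the line along which they close (so a half turn about z gives the same grasp; the last joint's range is limited). The gripper opens to 85 mm and grips with 20 to 120 N. Pads are 22 mm wide; open, the fingers measure 114 mm over their backs; the gripper's body (76 mm by 85 mm) begins 54 mm behind the grasp point. The pads swing forward as they close: fully open they stand 13 mm farther back than shut.
Start: joints at [0.937, 0.313, 1.498, -0, 1.331, -0.223], TCP at [0.21, 0.481, 0.231] pointing down, gripper open.
Joint ranges: [-2.94, 2.94], [-0.97, 2.17], [0.19, 2.56], [-1.23, 4.37], [0.02, 3.11], [-2.88, 2.88]. Speed limits (rad/s): [2.39, 2.39, 3.01, 3.14, 3.14, 3.14].

## Interface

Orientations are given as a unit quaternion [w, x, y, z].
In Python, from bench import robot gives the robot as it stands.
- The arm moves only by the shell command python3 -m handwheel 'ROWS' [FORCE]. ROWS is a JSON object of lists of equal length, an entry for each row: "delta_pos": the shift along the tool's x, y, z in units of 25 mm (1.0 is 25 mm), a list of three; "roll": the turn about the tool's z in units of 0.08 rad (1.0 is 0.08 rad); "fingers": the opening, from -1 (shut) to 1 (fully open). In form: {"delta_pos": [[dx, dy, dz], ...], "roll": [roll, ...], "fingers": [fingers, ...]}. A call has 1 to 12 rows; each row shifts and turns the commanded pose from where the row before left it, along the tool's axes as they then stand; what a row does not reach is not made up. A row lasts 1/12 s, in which the tool goes at most 41.7 mm and 7.16 degrees, less where a joint would pass 70% of its speed; a pose out of reach is approached as far as the arm can. A call with a number of a shift or a turn outside -1 to 1 is refused whole. A call with a gripper value outside its range is refused whole. The fingers move at their own pace and stop on an object; FORCE is the grip in N (left out, the last holds). Time passes only in rows, so rows that do not move let the fingers close. It gives the time, the measured TCP pose, the force, the opening and the grip force at its end, in the units of the state.
- robot.read_state(): the state, without advancing time (a new reading comes with each control period).
- robot.capture(name): name is "scene" or "side" or "wrist"; returns a dict with "frame" (480x640x3 uint8, blue, green, red), "fx", "fy", "cx", "cy" (pixels), "k1" (the pictures are not rectified: a ray, as slopes to the right and down, at radius r is drawn at 1 + k1 r^2 times it, then the intrinsics apply), "world_from_camera" (4x4, takes a point from camera to world coordinates). Camera axes: x right, y down, z forward; pixel columns grow to the right and rows downward; lengths in m; the calibration is good to about 2 mm. A picture is of the moment at which its call begins. There is no depth.
- robot.sign_off(): hands the job in; it is judged then, once.
Trained networks look in the newest picture that a camera, given by its name, has taken for a name from the list of things; names that differ only in an ending like _2 or _b are one class to them, and where a whole thing is asked for, a point or a joint stands for the part that bears it (a point fixed in the world has none). Each returns a list of dicts, best first, with "confidence" (0 to 1); they miss things now and then, are a little off and sometimes report something else, mostly with a low value. They report only what shows in the picture. A call takes as long as a camera call.
- robot.spot_in(name, camera): "bbox" ([left, top, right, bottom] in pixels, round what is visible of it).
- robot.cut_out(name, camera): "mask" (480x640 bool, what is visible of it) and "bbox" ([left, top, right, bottom] in pixels, round what is visible of it).
- robot.landmark_of(name, camera): "xy" ([column, row] in pixels: a listed point, or the origin of a listed thing).
The state is a dict: "time_s": time; "joint_pos": joint angles; "joint_vel": joint speeds; "joint_efforts": joint torques, N m; "position": TCP position; "orientation": TCP orientation; "force": force on the tool from outside, world axes, zero at the start; "moment": the same for the moment, N m; "gripper_width": opening from 0.0 (shut) to 1.0 (fully open); "grasp_force": force on a finger pad.
Only numpy, scipy, OpenCV 4.12 (cv2) and the standard library are available. Lean on these libraries where they do the work, as an engineer would, in place of code of your own. Each camera call takes 0.05 s, during which the arm holds its last target. There are 200 camera calls.

## Working session

There is one attempt and no reset: what is moved stays moved. The work goes in short steps, Python scripts to look and compute and a shell command to move; the robot and the scene stay as the last step left them, time stands still between calls to the robot, and variables do not carry over. Pictures are saved under pics/ and viewed, at most 10 in all, crops included, and the job is handed in when it is done.

```bash
mkdir -p pics; ls; cat > h.py <<'E'
import numpy as np, cv2
from bench import robot
from scipy.spatial.transform import Rotation as R
from scipy.optimize import least_squares
def ray(c,uv):
    d=np.array([(uv[0]-c["cx"])/c["fx"],(uv[1]-c["cy"])/c["fy"]])
    u=d.copy()
    for _ in range(20): u=d/(1+c["k1"]*(u@u))
    T=np.array(c["world_from_camera"]); v=T[:3,:3]@np.array([u[0],u[1],1]); return T[:3,3],v/np.linalg.norm(v)
def proj(c,P):
    T=np.array(c["world_from_camera"]); p=(np.asarray(P)-T[:3,3])@T[:3,:3]; u=p[...,:2]/p[...,2:]
    u=u*(1+c["k1"]*(u**2).sum(-1,keepdims=True)); return u*[c["fx"],c["fy"]]+[c["cx"],c["cy"]]
def onz(c,uv,z):
    o,v=ray(c,uv); return o+v*(z-o[2])/v[2]
LOC={"coupler":(-.1,0,.054),"press_hinge":(.1,0,.07),"ball":(-.1,0,.063),"latch_grip":(-.1,0,.125),"knob_grip":(.025,-.058,.1145),"fixture":(0,0,0)}
def st():
    s=robot.read_state(); print({k:np.round(s[k],3).tolist() for k in("time_s","position","orientation","force","gripper_width","grasp_force","joint_pos")}); return s
E
python3 - <<'E'
from h import *
st()
obs=[]
for cam in("scene","side","wrist"):
    c=robot.capture(cam); cv2.imwrite(f"pics/{cam}0.png",c["frame"])
    print(cam,np.round(c["world_from_camera"],3).tolist())
    for n,l in LOC.items():
        r=robot.landmark_of(n,cam)
        if r: print(n,np.round(r[0]["xy"],1),round(r[0]["confidence"],2),np.round(onz(c,r[0]["xy"],l[2]),3)); 
        if r and r[0]["confidence"]>.4: obs.append((c,n,r[0]["xy"],l))
f=lambda x:np.concatenate([proj(c,R.from_euler("z",x[2]).apply(l)+[x[0],x[1],0])-np.array(uv) for c,n,uv,l in obs]).ravel()
for y0 in(0,1.5,-1.5,3):
    s=least_squares(f,[.5,0,y0],loss="soft_l1",f_scale=3); print(s.x,s.cost)
E
```

```text
pics
{'time_s': 0.0, 'position': [0.209, 0.481, 0.231], 'orientation': [-0.0, 0.204, 0.979, -0.001], 'force': [0.137, 0.283, -0.641], 'gripper_width': 1.0, 'grasp_force': 0.0, 'joint_pos': [0.937, 0.313, 1.498, 0.0, 1.331, -0.223]}
scene [[-0.664, 0.438, -0.606, 1.197], [0.747, 0.362, -0.557, 0.593], [-0.025, -0.823, -0.567, 0.715], [0.0, 0.0, 0.0, 1.0]]
press_hinge [205.4 256.9] 0.65 [ 0.721 -0.194  0.07 ]
ball [282.9 234.5] 0.64 [ 0.527 -0.125  0.063]
latch_grip [279.7 212.8] 0.86 [ 0.526 -0.132  0.125]
knob_grip [226.5 219.9] 0.46 [ 0.623 -0.225  0.115]
fixture [204.3 258. ] 0.69 [ 0.675 -0.277  0.   ]
side [[-0.993, -0.09, 0.081, 0.464], [-0.121, 0.77, -0.627, 0.797], [-0.006, -0.632, -0.775, 1.065], [0.0, 0.0, 0.0, 1.0]]
coupler [351.  200.2] 0.7 [ 0.528 -0.127  0.054]
press_hinge [280.5 171. ] 0.86 [ 0.719 -0.194  0.07 ]
ball [349.1 199.6] 0.89 [ 0.532 -0.12   0.063]
latch_grip [351.7 182.1] 0.61 [ 0.528 -0.121  0.125]
knob_grip [315.7 154.7] 0.66 [ 0.629 -0.218  0.115]
fixture [315.2 201.8] 0.62 [ 0.625 -0.16   0.   ]
wrist [[0.4, 0.866, 0.302, 0.132], [0.917, -0.378, -0.13, 0.514], [0.002, 0.328, -0.945, 0.373], [0.0, 0.0, 0.0, 1.0]]
[ 0.62412574 -0.16054384 -0.35548789] 148.85374890153548
[ 0.62412574 -0.16054384 -0.35548802] 148.8537489013525
[ 0.62412575 -0.16054386 -0.3554887 ] 148.85374890190025
[ 0.62412575 -0.16054385  5.92769708] 148.8537489012498
```

```bash
python3 - <<'E'
import cv2,numpy as np
a=cv2.resize(cv2.imread("pics/scene0.png")[120:380,80:420],(784,600));cv2.imwrite("pics/a.png",a)
b=cv2.resize(cv2.imread("pics/side0.png")[90:330,200:500],(750,600));cv2.imwrite("pics/b.png",b)
E
```

```text
(no output)
```

View pics/a.png

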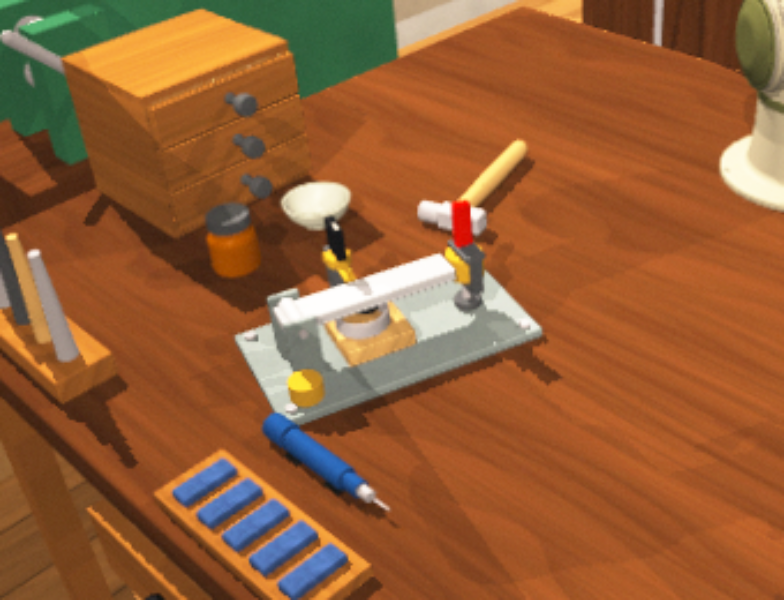

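View pics/b.png

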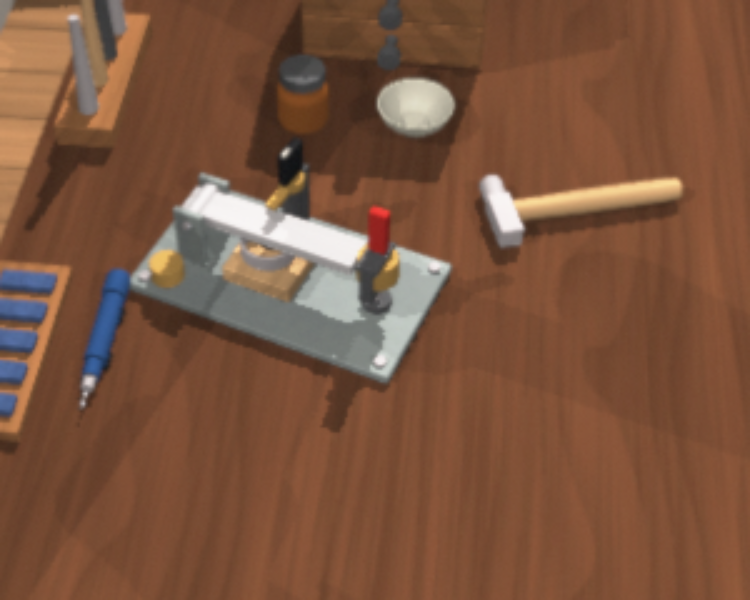

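```bash
python3 -m handwheel '{"delta_pos":[[0,0,0],[0,0,0],[0,0,0],[0,0,0],[0,0,0],[0,0,0],[0,0,0],[0,0,0],[0,0,0],[0,0,0],[0,0,0]],"roll":[1,1,1,1,1,1,1,1,1,1,1],"fingers":[1,1,1,1,1,1,1,1,1,1,1]}' && python3 -m handwheel '{"delta_pos":[[0,0,0],[0,0,0],[0,0,0],[0,0,0],[0,0,0],[0,0,0],[0,0,0],[0,0,0],[0,0,0],[0,0,0],[0,0,0]],"roll":[1,1,1,1,1,1,1,1,1,1,0],"fingers":[1,1,1,1,1,1,1,1,1,1,1]}'
cat >> h.py <<'E'
def rel(P):
    s=robot.read_state(); w,x,y,z=s["orientation"]; r=R.from_quat([x,y,z,w]); d=r.inv().apply(np.array(P)-s["position"])
    Y=r.as_matrix()[:,1]; print("units",np.round(d/.025,2),"yaw_y",round(np.arctan2(Y[1],Y[0]),3))
E
python3 -c "
from h import *
rel([.6,-.19,.231])"
```

```text
time_s: 1.97
position: [0.2096, 0.4813, 0.2313]
orientation: [0.0, 0.603, 0.798, -0.0]
force: [-0.7, 0.5, -0.5]
gripper_width: 1.003
grasp_force: 0.0
time_s: 2.88
position: [0.2097, 0.4813, 0.2313]
orientation: [0.0, 0.866, 0.5, -0.0]
force: [0.6, 0.1, -0.5]
gripper_width: 1.001
grasp_force: 0.0
units [-1.547e+01  2.694e+01  1.000e-02] yaw_y -0.523
```

```bash
python3 -m handwheel '{"delta_pos":[[-0.57,1,0],[-0.57,1,0],[-0.57,1,0],[-0.57,1,0],[-0.57,1,0],[-0.57,1,0],[-0.57,1,0],[-0.57,1,0],[-0.57,1,0],[-0.57,1,0],[-0.57,1,0],[-0.57,1,0]],"roll":[0,0,0,0,0,0,0,0,0,0,0,0],"fingers":[1,1,1,1,1,1,1,1,1,1,1,1]}' && python3 -m handwheel '{"delta_pos":[[-0.57,1,0],[-0.57,1,0],[-0.57,1,0],[-0.57,1,0],[-0.57,1,0],[-0.57,1,0],[-0.57,1,0],[-0.57,1,0],[-0.57,1,0],[-0.57,1,0],[-0.57,1,0],[-0.57,1,0]],"roll":[0,0,0,0,0,0,0,0,0,0,0,0],"fingers":[1,1,1,1,1,1,1,1,1,1,1,1]}' && python3 -m handwheel '{"delta_pos":[[-0.57,1,0],[-0.57,1,0],[-0.3,0.5,0],[-0.3,0.4,0],[0,0,0],[0,0,0]],"roll":[0,0,0,0,0,0],"fingers":[0.3,0.3,0.3,0.3,0.3,0.3]}'
python3 - <<'E'
from h import *
obs=[]
for cam in("scene","side","wrist"):
    c=robot.capture(cam); cv2.imwrite(f"pics/{cam}1.png",c["frame"])
    for n,l in LOC.items():
        if n=="fixture": continue
        r=robot.landmark_of(n,cam)
        if r: print(cam,n,np.round(r[0]["xy"],1),round(r[0]["confidence"],2),np.round(onz(c,r[0]["xy"],l[2]),3)); 
        if r and r[0]["confidence"]>.5: obs.append((c,n,r[0]["xy"],l))
f=lambda x:np.concatenate([proj(c,R.from_euler("z",x[2]).apply(l)+[x[0],x[1],0])-np.array(uv) for c,n,uv,l in obs]).ravel()
s=least_squares(f,[.62,-.16,-.355],loss="soft_l1",f_scale=3); print(s.x,s.cost)
for n,l in LOC.items(): print(n,np.round(R.from_euler("z",s.x[2]).apply(l)+[s.x[0],s.x[1],0],4))
E
```

```text
time_s: 3.88
position: [0.3855, 0.1825, 0.2315]
orientation: [0.0, 0.864, 0.503, 0.0]
force: [0.6, 0.1, -0.4]
gripper_width: 0.999
grasp_force: 0.0
time_s: 4.88
position: [0.561, -0.1149, 0.2313]
orientation: [-0.0, 0.864, 0.503, 0.0]
force: [-0.3, 0.1, -0.1]
gripper_width: 1.002
grasp_force: 0.0
time_s: 5.38
position: [0.6016, -0.1874, 0.2309]
orientation: [-0.0, 0.865, 0.502, -0.0]
force: [0.2, -0.3, 0.3]
gripper_width: 0.652
grasp_force: 0.0
scene coupler [284.  236.5] 0.78 [ 0.522 -0.126  0.054]
scene press_hinge [205.3 255.8] 0.84 [ 0.719 -0.198  0.07 ]
scene ball [281.1 235.8] 0.8 [ 0.534 -0.125  0.063]
scene latch_grip [277.9 213.4] 0.55 [ 0.531 -0.133  0.125]
scene knob_grip [222.5 218.6] 0.72 [ 0.625 -0.237  0.115]
side coupler [350.6 200.5] 0.56 [ 0.529 -0.126  0.054]
side press_hinge [279.1 173.7] 0.57 [ 0.721 -0.184  0.07 ]
side ball [348.2 195.9] 0.63 [ 0.536 -0.133  0.063]
side latch_grip [349.8 180.5] 0.6 [ 0.533 -0.126  0.125]
side knob_grip [312.6 154.7] 0.47 [ 0.637 -0.217  0.115]
wrist coupler [228.9 200.4] 0.68 [ 0.53  -0.13   0.054]
wrist press_hinge [444.6 157.3] 0.63 [ 0.719 -0.19   0.07 ]
wrist ball [225. 201.] 0.91 [ 0.53  -0.128  0.063]
wrist latch_grip [203.7 218.7] 0.96 [ 0.531 -0.128  0.125]
wrist knob_grip [375.3 251.6] 0.65 [ 0.629 -0.22   0.114]
[ 0.6248258  -0.15916677 -0.31591447] 27.00203550687938
coupler [ 0.5298 -0.1281  0.054 ]
press_hinge [ 0.7199 -0.1902  0.07  ]
ball [ 0.5298 -0.1281  0.063 ]
latch_grip [ 0.5298 -0.1281  0.125 ]
knob_grip [ 0.6306 -0.2221  0.1145]
fixture [ 0.6248 -0.1592  0.    ]
```

View pics/wrist1.png

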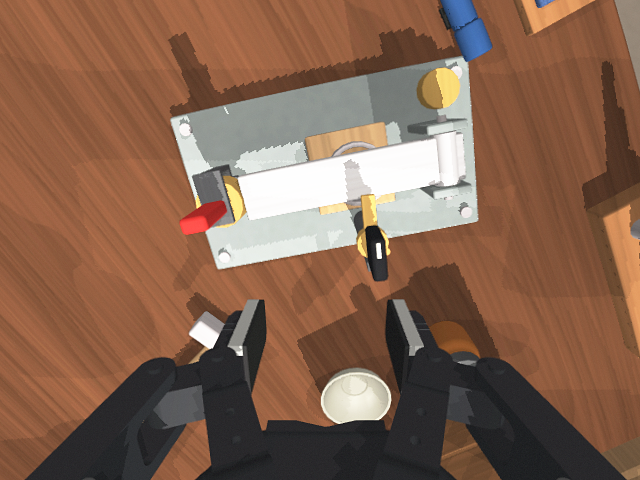

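```bash
python3 - <<'E'
from h import *
c=robot.capture("wrist")
q=[onz(c,p,.012)[:2] for p in [(172,118),(468,58),(478,221),(218,268)]]
print(np.round(q,4), np.round(np.mean(q,0),4))
for a,b in((0,1),(3,2)): d=q[b]-q[a]; print(np.arctan2(d[1],d[0]),np.linalg.norm(d))
F=[.6248,-.1592,-.316]
d=np.mean([np.arctan2(*(q[b]-q[a])[::-1]) for a,b in((0,1),(3,2))]); F=[*np.mean(q,0),d]
print(F)
ims=[]
for k in(0,.1,.2,.3):
    im=cv2.resize(c["frame"][170:300,310:430],None,fx=3,fy=3,interpolation=cv2.INTER_CUBIC)
    r=R.from_euler("z",F[2]); rk=R.from_euler("z",F[2]-k); o=r.apply([.025,-.058,0])+[F[0],F[1],0]
    for z,L in((.1305,.018),(.0905,.018)):
        P=[rk.apply([x,y,z])+o for x,y in((-.006,-L),(.006,-L),(.006,L),(-.006,L))]
        cv2.polylines(im,[np.int32((proj(c,np.array(P))-[310,170])*3)],True,(0,0,255) if z>.1 else(0,255,0),1)
    ims.append(im)
cv2.imwrite("pics/k.png",np.vstack([np.hstack(ims[:2]),np.hstack(ims[2:])])[:780])
im=cv2.imread("pics/k.png");cv2.imwrite("pics/k.png",cv2.resize(im,None,fx=.76,fy=.76,interpolation=cv2.INTER_AREA))
E
```

```text
[[ 0.5131 -0.0336]
 [ 0.7913 -0.1301]
 [ 0.738  -0.2857]
 [ 0.4587 -0.19  ]] [ 0.6253 -0.1599]
-0.33404037009365334 0.29452697765928565
-0.3301265487420744 0.2952443826581658
[np.float64(0.625267886825428), np.float64(-0.15987609518133666), np.float64(-0.3320834594178639)]
```

View pics/k.png

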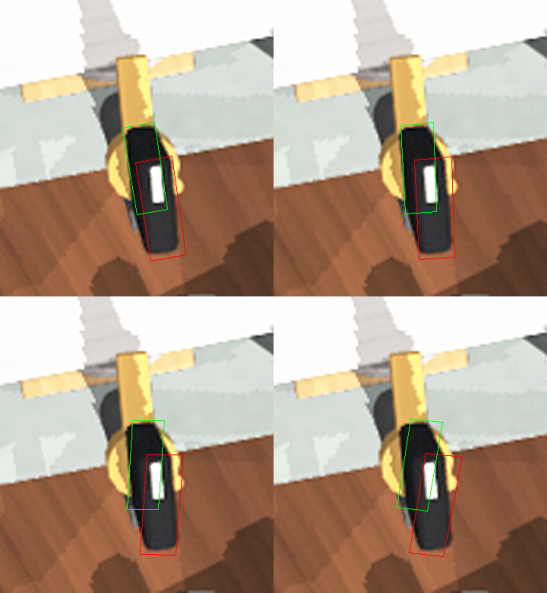

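```bash
python3 -m handwheel '{"delta_pos":[[0,0,0.5],[0,0,0.5],[0,0,0]],"roll":[-0.6,-0.6,0],"fingers":[0.3,0.3,0.3]}'
python3 -c "
from h import *
rel([.6288,-.2205,.098])"
```

```text
time_s: 6.58
position: [0.6009, -0.187, 0.2039]
orientation: [-0.002, 0.84, 0.543, -0.001]
force: [0.5, 0.3, -0.9]
gripper_width: 0.65
grasp_force: 0.0
units [-0.77  1.58  4.23] yaw_y -0.422
```

```bash
python3 -m handwheel '{"delta_pos":[[-0.4,0.8,0],[-0.37,0.78,0.2],[0,0,0.7],[0,0,0.7],[0,0,0.7],[0,0,0.7],[0,0,0.5],[0,0,0.4],[0,0,0.33],[0,0,0]],"roll":[0,0,0,0,0,0,0,0,0,0],"fingers":[0.3,0.3,0.3,0.3,0.3,0.3,0.3,0.3,0.3,0.3]}'
python3 -c "
from h import *
rel([.6288,-.2205,.098])
c=robot.capture('wrist'); cv2.imwrite('pics/w2.png',c['frame'])"
```

```text
time_s: 7.42
position: [0.6294, -0.2209, 0.0992]
orientation: [-0.001, 0.84, 0.542, -0.0]
force: [0.1, 1.0, 0.2]
gripper_width: 0.647
grasp_force: 0.0
units [ 0.01 -0.03  0.05] yaw_y -0.424
```

View pics/w2.png

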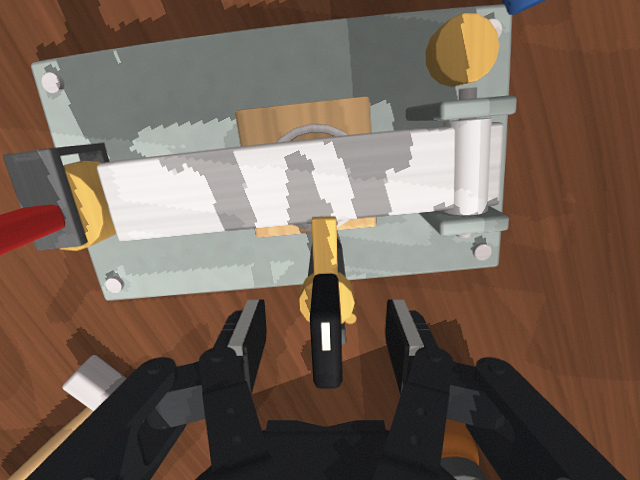

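```bash
python3 -m handwheel '{"delta_pos":[[0,0,0],[0,0,0],[0,0,0],[0,0,0],[0,0,0],[0,0,0],[0,0,0],[0,0,0]],"roll":[0,0,0,0,0,0,0,0],"fingers":[-1,-1,-1,-1,-1,-1,-1,-1]}' 40; python3 -c "
from h import *
st()"
```

```text
time_s: 8.13
position: [0.6298, -0.2211, 0.1013]
orientation: [0.0, 0.84, 0.543, 0.0]
force: [-2.9, 1.2, 5.9]
gripper_width: 0.132
grasp_force: 41.5
{'time_s': 8.133, 'position': [0.63, -0.221, 0.101], 'orientation': [0.0, 0.84, 0.543, 0.0], 'force': [-2.905, 1.24, 5.916], 'gripper_width': 0.132, 'grasp_force': 41.458, 'joint_pos': [-0.513, 0.738, 1.172, 0.0, 1.231, -0.089]}
```

```bash
python3 -m handwheel '{"delta_pos":[[0,0,0],[0,0,0],[0,0,0],[0,0,0],[0,0,0],[0,0,0],[0,0,0],[0,0,0],[0,0,0],[0,0,0],[0,0,0]],"roll":[0.8,0.8,0.8,0.8,0.8,0.8,0.8,0.8,0.8,0.8,0.8],"fingers":[-1,-1,-1,-1,-1,-1,-1,-1,-1,-1,-1]}' && python3 -m handwheel '{"delta_pos":[[0,0,0],[0,0,0],[0,0,0],[0,0,0],[0,0,0],[0,0,0],[0,0,0],[0,0,0],[0,0,0],[0,0,0]],"roll":[0.8,0.8,0.8,0.8,0.8,0.8,0.8,0.8,0,0],"fingers":[-1,-1,-1,-1,-1,-1,-1,-1,-1,-1]}';  python3 -c "
from h import *
print(st()['moment']);rel([.63,-.221,.2])"
```

```text
time_s: 9.05
position: [0.6301, -0.2213, 0.1014]
orientation: [0.001, 0.976, 0.218, 0.0]
force: [-0.9, -0.3, 4.4]
gripper_width: 0.129
grasp_force: 41.3
time_s: 9.88
position: [0.6301, -0.2217, 0.1014]
orientation: [0.001, 0.999, -0.034, 0.001]
force: [-1.2, -1.6, 4.7]
gripper_width: 0.131
grasp_force: 41.3
{'time_s': 9.883, 'position': [0.63, -0.222, 0.101], 'orientation': [0.001, 0.999, -0.034, 0.001], 'force': [-1.202, -1.582, 4.676], 'gripper_width': 0.131, 'grasp_force': 41.344, 'joint_pos': [-0.513, 0.739, 1.172, -0.0, 1.229, 1.125]}
[-0.18450829  0.23174084 -0.03510267]
units [-0.   -0.02 -3.95] yaw_y -1.638
```

```bash
python3 -m handwheel '{"delta_pos":[[0,0,0],[0,0,0],[0,0,0],[0,0,0],[0,0,0],[0,0,-0.4],[0,0,-0.8],[0,0,-1],[0,0,-1],[0,0,-0.8],[0,0,0]],"roll":[0.6,0,0,0,0,0,0,0,0,0,0],"fingers":[-1,-1,0,0,0,0,0,0,0,0,0]}' 
python3 - <<'E'
from h import *
rel([.531,-.128,.106])
c=robot.capture('wrist'); cv2.imwrite('pics/w3.png',c['frame'])
for n in("latch_grip","ball","press_hinge","knob_grip"):
    r=robot.landmark_of(n,"wrist")
    if r: print(n,r[0]["xy"],round(r[0]["confidence"],2),np.round(onz(c,r[0]["xy"],LOC[n][2]),4))
E
```

```text
time_s: 10.8
position: [0.6311, -0.2218, 0.2062]
orientation: [0.002, 0.998, -0.058, 0.004]
force: [1.5, -0.3, 0.5]
gripper_width: 0.506
grasp_force: 0.0
units [-4.44 -3.27  3.97] yaw_y -1.687
latch_grip [322.8, 247.2] 0.47 [ 0.6346 -0.2212  0.125 ]
ball [241.5, 340.0] 0.73 [ 0.5265 -0.1281  0.063 ]
knob_grip [324.8, 246.9] 0.59 [ 0.6309 -0.2221  0.1145]
```

View pics/w3.png

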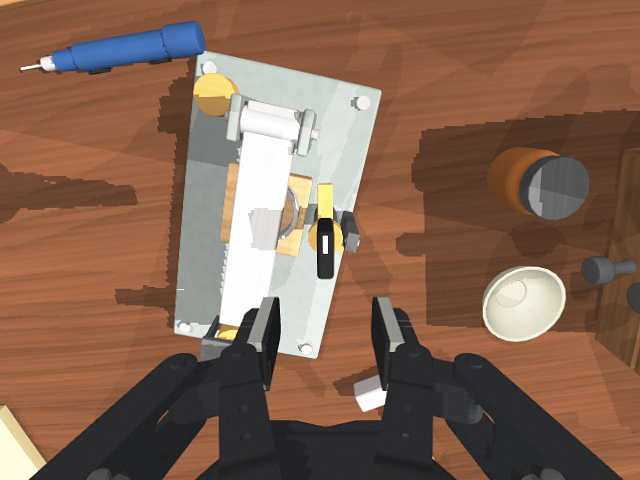

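```bash
python3 -m handwheel '{"delta_pos":[[0,0,0],[0,0,0],[0,0,0],[0,0,0]],"roll":[0.9,0.9,0.9,0],"fingers":[0.3,0.3,0.3,0.3]}' 
python3 - <<'E'
from h import *
rel([.5308,-.1278,.107])
E
```

```text
time_s: 11.38
position: [0.6295, -0.2211, 0.1995]
orientation: [-0.0, 0.986, -0.167, -0.001]
force: [1.2, -0.2, 0.1]
gripper_width: 0.653
grasp_force: 0.0
units [-4.95 -2.22  3.71] yaw_y -1.906
```

```bash
python3 -m handwheel '{"delta_pos":[[-0.6,-0.3,0],[-0.9,-0.4,0],[-0.9,-0.4,0],[-0.9,-0.4,0],[-0.9,-0.4,0],[-0.75,-0.32,0],[0,0,0.5],[0,0,0.5],[0,0,0]],"roll":[0,0,0,0,0,0,0,0,0],"fingers":[0.3,0.3,0.3,0.3,0.3,0.3,0.3,0.3,0.3]}' 
python3 - <<'E'
from h import *
rel([.5308,-.1278,.107])
c=robot.capture('wrist'); cv2.imwrite('pics/w4.png',c['frame'])
for n in("latch_grip","knob_grip","press_hinge"):
    r=robot.landmark_of(n,"wrist")
    if r: print(n,r[0]["xy"],round(r[0]["confidence"],2),np.round(onz(c,r[0]["xy"],LOC[n][2]),4))
E
```

```text
time_s: 12.13
position: [0.5298, -0.1276, 0.1732]
orientation: [-0.001, 0.986, -0.165, -0.002]
force: [0.2, -0.3, -0.3]
gripper_width: 0.649
grasp_force: 0.0
units [ 0.05 -0.    2.65] yaw_y -1.902
latch_grip [327.3, 267.2] 0.57 [ 0.5312 -0.1299  0.125 ]
knob_grip [432.1, 38.2] 0.93 [ 0.6312 -0.2215  0.1145]
```

View pics/w4.png

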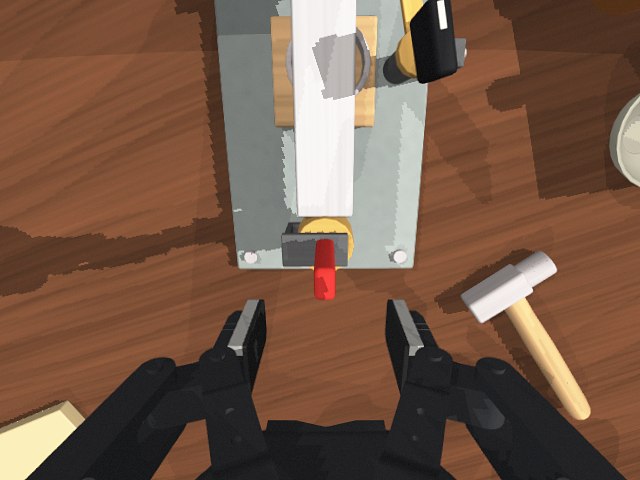

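```bash
python3 -m handwheel '{"delta_pos":[[0,0,0.6],[0,0,0.7],[0,0,0.6],[0.05,0,0.4],[0,0,0.3],[0,0,0],[0,0,0],[0,0,0],[0,0,0],[0,0,0],[0,0,0]],"roll":[0,0,0,0,0,0,0,0,0,0,0],"fingers":[0.3,0.3,0.3,0.3,0.3,-1,-1,-1,-1,-1,-1]}' 50; python3 -m handwheel '{"delta_pos":[[0,-0.12,0],[0,-0.12,0],[0,-0.12,0],[0,-0.12,0],[0,-0.12,0],[0,0,0],[0,0,0]],"roll":[0,0,0,0,0,0,0],"fingers":[-1,-1,-1,-1,-1,-1,-1]}' 50
```

```text
time_s: 13.25
position: [0.5329, -0.1282, 0.1116]
orientation: [-0.0, 0.986, -0.166, 0.001]
force: [2.2, 4.6, 3.9]
gripper_width: 0.133
grasp_force: 49.6
time_s: 13.83
position: [0.5369, -0.1164, 0.1115]
orientation: [0.002, 0.986, -0.166, 0.0]
force: [-5.9, -9.4, 6.6]
gripper_width: 0.131
grasp_force: 50.2
```

```bash
python3 -m handwheel '{"delta_pos":[[0,-0.05,-0.1],[0.06,0,-0.25],[0.08,0,-0.25],[0.1,0,-0.25],[0.04,0,-0.09],[0,0,0],[0,0,0]],"roll":[0,0,0,0,0,0,0],"fingers":[-1,-1,-1,-1,-1,-1,-1]}' 50
python3 - <<'E'
from h import *
c=robot.capture('side'); cv2.imwrite('pics/s5.png',cv2.resize(c['frame'][120:280,240:440],None,fx=3,fy=3))
E
```

```text
time_s: 14.42
position: [0.5438, -0.1178, 0.1336]
orientation: [0.002, 0.986, -0.166, -0.0]
force: [1.1, -12.3, -6.3]
gripper_width: 0.132
grasp_force: 49.6
```

View pics/s5.png

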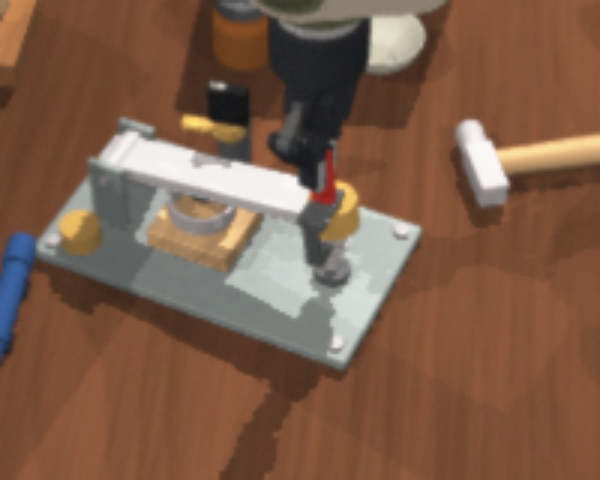

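```bash
python3 -m handwheel '{"delta_pos":[[0.11,0,-0.23],[0.12,0,-0.25],[0.13,0,-0.25],[0.14,0,-0.24],[0.14,0,-0.24],[0.15,0,-0.24],[0.16,0,-0.23],[0.17,0,-0.22],[0.17,0,-0.23],[0,0,0]],"roll":[0,0,0,0,0,0,0,0,0,0],"fingers":[-1,-1,-1,-1,-1,-1,-1,-1,-1,-1]}' 50
```

```text
time_s: 15.3
position: [0.5742, -0.1285, 0.1871]
orientation: [0.002, 0.986, -0.166, -0.001]
force: [-2.5, -10.4, -6.8]
gripper_width: 0.129
grasp_force: 48.7
```

```bash
python3 -m handwheel '{"delta_pos":[[0.18,0,-0.21],[0.2,0,-0.2],[0.2,0,-0.19],[0.1,0,-0.1],[0,0,0],[0,0,0],[0,0,0],[0,0,0],[0,0,0]],"roll":[0,0,0,0,0,0,0,0,0],"fingers":[-1,-1,-1,-1,-1,-1,-1,-1,-1]}' 50
python3 - <<'E'
from h import *
ims=[]
for n,(a,b,u,v) in {"side":(100,290,220,450),"scene":(150,340,120,350)}.items():
    c=robot.capture(n); ims.append(cv2.resize(c['frame'][a:b,u:v],(400,330)))
    for k in("coupler","knob_grip","latch_grip","bracelet"):
        r=robot.landmark_of(k,n); print(n,k,r and (np.round(r[0]["xy"],1),round(r[0]["confidence"],2)))
    P=np.array([.5308,-.1273,.0])
    ca=np.array([.6253,-.1599,0])
    for p in(.45,.5,.55):
        x=.1-.2*np.cos(p)-.016*np.sin(p); z=.07+.2*np.sin(p)-.016*np.cos(p)
        print(p,z-.054,proj(c,R.from_euler("z",-.332).apply([x,0,z])+ca).round(1))
cv2.imwrite('pics/f.png',np.hstack(ims))
st()
E
```

```text
time_s: 16.05
position: [0.5893, -0.1337, 0.2037]
orientation: [0.002, 0.986, -0.166, -0.002]
force: [-4.1, -10.6, -5.4]
gripper_width: 0.134
grasp_force: 48.7
side coupler (array([346. , 170.4]), 0.6)
side knob_grip (array([314.1, 151.9]), 0.59)
side latch_grip (array([331.5, 149.4]), 0.81)
side bracelet (array([304.4, 189.2]), 0.79)
0.45 0.08858595318460322 [345.9 173.4]
0.5 0.09784378673059466 [344.5 170.1]
0.55 0.10689705343317976 [342.9 166.8]
scene coupler (array([274.1, 205. ]), 0.73)
scene knob_grip (array([223.3, 219. ]), 0.56)
scene latch_grip (array([255.4, 191.2]), 0.79)
scene bracelet (array([239.8, 258.3]), 0.59)
0.45 0.08858595318460322 [274.5 209.5]
0.5 0.09784378673059466 [272.8 206.7]
0.55 0.10689705343317976 [270.9 203.9]
{'time_s': 16.55, 'position': [0.589, -0.134, 0.204], 'orientation': [0.002, 0.986, -0.166, -0.002], 'force': [-4.359, -10.931, -5.033], 'gripper_width': 0.134, 'grasp_force': 48.714, 'joint_pos': [-0.415, 0.511, 1.281, -0.005, 1.353, 1.491]}
```

View pics/f.png

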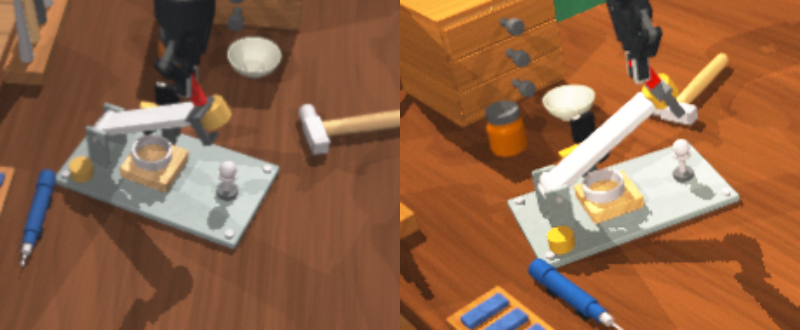

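Both views show the arm raised about 10 cm, the socket clear of the ball, and the bangle and other items in place. It's steady, so I'm handing in.

```bash
python3 -c "
from bench import robot
print(robot.sign_off())"
```

```text
the job is handed in; nothing more can be done
None
```

The knob is turned about 1.35 rad, past its click, with its finger off the arm; the latch is pulled, and the arm is held still about 10 cm up, with the bangle and everything else left in place. The job was handed in at about 17 s.

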